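# Roll the counting vial onto the reference line and open the detector shutter

## Task

Roll the orange-capped vial along the tray, by pushing its top sideways with a fingertip, until it lies at rest on and along the red reference line in front of the detector: roll it like a wheel rather than dragging it, and never lift it off the tray. Only once the vial lies on the red line and your fingers are off it, push the black peg on top of the detector's shutter to slide the shutter fully open, away from the robot, so that the detector can count the vial. Leave the blue-capped spare vials where they stand.

Things in the scene. Friction and masses are not known exactly. Their poses are not given: they have to be found in the camera images.
- vial: Sample vial, white with orange cap and green label, lying on the tray, free to roll, about 35 g. Barrel 28 mm across, 42 mm long; cap 24 mm across; 61 mm in all. Origin: on its axis at mid-barrel, 14 mm above the tray floor. x: along the vial to the cap (barrel -21 to +21 mm, cap end +40 mm). z: out through the label, up at the start, turns as it rolls (88 mm of travel a turn).
- station: White tray with the detector on it, fixed; place and yaw vary. Origin: bench level under the red line's middle. y: along the tray to the detector, the way the vial must roll; x: along the line, away from the robot; z up. Tray floor 8 mm up, x -75 to 75, y -140 to 185 mm, rim 5 mm over the floor. Detector: grey box x -50 to 74, y 80 to 173 mm, top 56 mm (display 58 mm) above the bench.
- red_line (a point): Middle of the red line (4 mm wide, 116 mm long) printed on the tray floor, 8 mm above the bench; axes as station (x along the line, y across it to the detector). Thin grey lines are only a scale. The vial starts 40 to 75 mm from the red line on the -y side, nearly parallel to it. A fingertip pressed on its top with a few N and moved sideways rolls it half as far as the tip goes.
- shutter_peg (a point): Centre of the top end of the black upright peg on the shutter, 84 mm above the bench. Peg: 10 mm across with a 13 mm head, standing 25 mm above the steel flange (flange top 59 mm above the bench, 44 mm long in x). Push it from its robot side along the station's +x; 1 to 3 N moves it and it stays where it is left.
- shutter (a joint): Travel of the steel shutter plate in its guides, m: 0 shut (window covered), 0.044 fully open at its stop; grows as the peg moves along the station's +x, away from the robot.
- spare_a: Blue-capped spare vial, same size, yellow label, standing upright on the bench behind the tray. Origin on its axis 21 mm above the bench, x axis up to the cap. Leave it alone.
- spare_b: The other blue-capped spare vial, like spare_a. Leave it alone.

How it is judged:
By the outcome, as a careful person would: the job done as asked, in the order asked, and still so for the second after the job is handed in, with the robot touching nothing.
It also fails if it takes over 48 s, if anything falls off the work surface, if the arm or the gripper's body presses on something with over 40 N, if the wrist force passes 120 N, or if a joint passes its speed limit or range.

## Robot

A 7-joint arm with a two-finger parallel gripper is mounted at the origin on a cart in front of the work surface, level with it; the furniture and walls round the work are solid. World frame = base frame: x ahead of the robot, y to its left, z up, the work surface at z = 0. Lengths are in m, angles in rad, forces in N, time in s.
With the tool pointing down it reaches from about 0.425 to 0.925 m from the base axis. Payload 6.8 kg.
Tool frame: the origin (TCP) lies at the very end of the fingers, on their centre line; the grasp point (between the pads) lies r.pinch_z behind it (r.pinch_z is the distance from the TCP to the grasp point, in m); z points along the fingers, y is the line along which they close (so a half turn about z gives the same grasp; the last joint's range is limited). The gripper opens to 85 mm and grips with 20 to 120 N. Pads are 22 mm wide; open, the fingers measure 114 mm over their backs; the gripper's body (76 mm by 85 mm) begins 54 mm behind the grasp point. The pads swing forward as they close: fully open they stand 13 mm farther back than shut.
Start: joints at [1.184, 0.477, 0.022, 1.555, -0.011, 1.109, -0.083], TCP at [0.186, -0.649, 0.231] pointing down, gripper open.
Joint ranges: [-2.96, 2.96], [-0.34, 2.1], [-1.41, 1.46], [0.24, 2.44], [-1.37, 4.51], [0.17, 1.92], [-2.96, 2.96]. Speed limits (rad/s): [2.39, 2.39, 3.14, 3.14, 3.14, 3.14, 3.14].

## Interface

Orientations are given as a rotation vector (axis times angle).
In Python, from bench import status, grab_frame, camera_model, r gives the robot as it stands. The module is installed in compiled form; this text tells all that it offers.
- The arm moves only by the shell command python3 -m creep 'ROWS' [FORCE]. ROWS is text: rows parted by semicolons, each of 7 numbers parted by spaces: the turn, a rotation vector about the tool's x, y, z in rad, then the shift along the tool's x, y, z in mm, then the opening, from -1 (shut) to 1 (fully open). In form: rx ry rz tx ty tz fingers; .... A call has 1 to 10 rows; each row is the pose to reach, as a shift and turn from the pose commanded when the call began, along the tool's axes at that moment; what a row does not reach only later rows make up. A row lasts 1/8 s, in which the tool goes at most 62.5 mm and 10.7 degrees, less where a joint would pass 70% of its speed; a pose out of reach is approached as far as the arm can. A call with a gripper value outside its range is refused whole. The fingers move at their own pace and stop on an object; FORCE is the grip in N (left out, the last holds). Time passes only in rows, so rows that repeat a pose let the fingers close. It gives the time, the measured TCP pose, the force, the opening and the grip force at its end, in the units of the state.
- status.get_obs(): the state, without advancing time (a new reading comes with each control period).
- grab_frame(name): name is "side" or "top"; returns (picture, depth): 420x560x3 uint8, red, green, blue; 420x560 float32, m along the optical axis (not along the pixel's ray), 0 where there is no reading.
- camera_model(name): a dict with "K" (3x3 intrinsics, pixels), "rvec" (rotation vector, rad) and "tvec" (3), from world to camera coordinates, as OpenCV has them. Camera axes: x right, y down, z forward; pixel columns grow to the right and rows downward; lengths in m; the calibration is good to about 2 mm. A picture is of the moment at which its call begins. camera_model takes no time and is no camera call.
- r.hand_in(): hands the job in; it is judged then, once.
The state is a dict: "clock": time; "joints": joint angles; "qvel": joint speeds; "tau": joint torques, N m; "tcp_pos": TCP position; "orientation": TCP orientation; "contact_force": force on the tool from outside, world axes, zero at the start; "moment": the same for the moment, N m; "grip_width": finger opening in m; "gripper_force": force on a finger pad.
Only numpy, scipy, OpenCV 4.12 (cv2) and the standard library are available. Lean on these libraries where they do the work, as an engineer would, in place of code of your own. Each camera call takes 0.05 s, during which the arm holds its last target. There are 200 camera calls.

## Working session

There is one attempt and no reset: what is moved stays moved. The work goes in short steps, Python scripts to look and compute and a shell command to move; the robot and the scene stay as the last step left them, time stands still between calls to the robot, and variables do not carry over. Pictures are saved under pics/ and viewed, at most 11 in all, crops included, and the job is handed in when it is done.

```bash
mkdir -p pics; python3 - <<'E'
from bench import status, grab_frame, camera_model, r
import cv2,numpy as np
print(status.get_obs(), r.pinch_z)
for n in("top","side"):
    p,d=grab_frame(n); cv2.imwrite(f"pics/{n}0.png",p[:,:,::-1]); np.savez(f"{n}0.npz",p=p,d=d)
    print(camera_model(n))
E
```

```text
{'clock': 0.0, 'joints': array([ 1.18393163,  0.47783649,  0.02236262,  1.55645843, -0.01149419,
        1.10929227, -0.083101  ]), 'qvel': array([-0.00075881, -0.00126733,  0.00041296,  0.00217024, -0.00034001,
        0.00093438, -0.0009973 ]), 'tau': array([-3.41715540e-04, -5.96451902e+01,  1.60803560e+00, -2.81198859e+01,
        1.25677296e-02,  9.32341442e-03, -2.07666908e-06]), 'tcp_pos': array([ 0.18554462, -0.64837857,  0.23029882]), 'orientation': array([-3.10932263e+00, -4.36217596e-01,  6.47745795e-04]), 'contact_force': array([-0.95331254, -0.33368809,  1.01767029]), 'moment': array([ 0.02625995, -0.01361637, -0.00677734]), 'gripper_force': 0.0, 'grip_width': 0.08546171237285337} 0.0187
{'K': array([[426.86574186,   0.        , 279.86026299],
       [  0.        , 426.86574186, 205.39143285],
       [  0.        ,   0.        ,   1.        ]]), 'rvec': array([ 2.12863512, -2.08119004,  0.22650267]), 'tvec': array([0.24569479, 0.61687571, 0.78807848])}
{'K': array([[487.51834253,   0.        , 274.98268361],
       [  0.        , 487.51834253, 204.7890561 ],
       [  0.        ,   0.        ,   1.        ]]), 'rvec': array([-0.0568771 ,  2.73608513, -1.53519222]), 'tvec': array([ 0.6095349 , -0.028771  ,  1.10937269])}
```

View pics/top0.png

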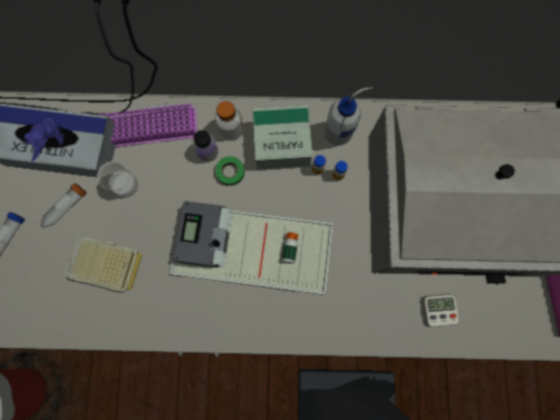

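View pics/side0.png

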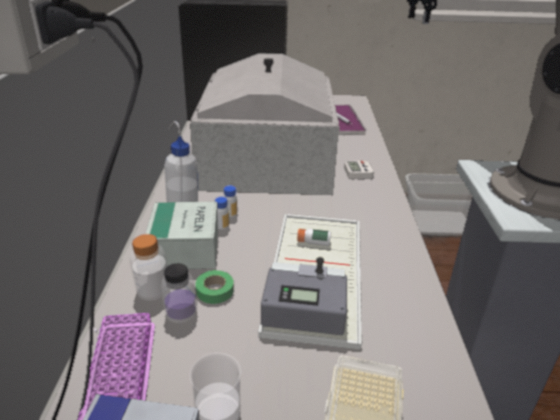

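The top view shows the red line running from (267,223) to (260,277), the vial at (290,247) with its cap at (291,236), and the peg at (216,243). The side view shows the peg head at about (320,262) and the line at about y=262. Next I'll measure them.

```bash
cat > h.py <<'E'
import cv2,numpy as np
from bench import status, grab_frame, camera_model
from scipy.spatial.transform import Rotation as R
def ray(n,u,v):
    m=camera_model(n);Rm=cv2.Rodrigues(m['rvec'])[0]
    return -Rm.T@m['tvec'], Rm.T@np.linalg.inv(m['K'])@np.array([u,v,1.])
def onplane(n,u,v,z):
    c,d=ray(n,u,v); return c+d*(z-c[2])/d[2]
def proj(n,P):
    m=camera_model(n); return cv2.projectPoints(np.array([P],float),m['rvec'],m['tvec'],m['K'],None)[0].ravel()
def tri(a,b):
    (c1,d1),(c2,d2)=a,b; A=np.stack([d1,-d2],1); s=np.linalg.lstsq(A,c2-c1,rcond=None)[0]
    p,q=c1+d1*s[0],c2+d2*s[1]; return (p+q)/2,np.linalg.norm(p-q)
def blobs(p,lo,hi,amin=8):
    h=cv2.cvtColor(p,cv2.COLOR_RGB2HSV); m=cv2.inRange(h,np.array(lo),np.array(hi))
    n,l,s,c=cv2.connectedComponentsWithStats(m)
    return [(c[i].round(1),s[i],np.argwhere(l==i)[:,::-1]) for i in range(1,n) if s[i][4]>=amin]
E
python3 - <<'E'
from h import *
for n in("top","side"):
    p=np.load(n+"0.npz")['p']; print(n, "tcp",proj(n,status.get_obs()['tcp_pos']),"base",proj(n,[0,0,0]),"cam",ray(n,0,0)[0])
    box=(165,335,200,295) if n=="top" else (260,365,210,345)
    sub=p[box[2]:box[3],box[0]:box[1]]; off=np.array([box[0],box[2]])
    for nm,lo,hi in(("red/or",(0,90,80),(22,255,255)),("green",(35,60,20),(95,255,200)),("dark",(0,0,0),(180,255,45)),("red",(0,60,100),(7,255,255))):
        for c,s,pts in blobs(sub,lo,hi,10): print(n,nm,c+off,s[:]+np.r_[off,0,0,0])
E
python3 -c "
import cv2
a=cv2.imread('pics/top0.png')[195:300,165:340];b=cv2.imread('pics/side0.png')[205:345,250:375]
a=cv2.resize(a,None,fx=4,fy=4,interpolation=2);b=cv2.resize(b,None,fx=4,fy=4,interpolation=2)
cv2.imwrite('pics/a.png',a);cv2.imwrite('pics/b.png',b)"
```

```text
top tcp [919.28169608 490.3193257 ] base [412.94179107 539.52453979] cam [0.42652685 0.25470184 0.90286825]
top red/or [262.5 249.8] [258 223  10  54 115]
top red/or [291.6 235.5] [286 232  12   8  81]
top green [196.3 217.7] [194 215   6   6  31]
top green [289.  251.9] [283 246  13  14 150]
top dark [192.1 226. ] [181 213  21  30 247]
top dark [214.8 243. ] [210 240   9   7  40]
top dark [283.9 251.5] [283 247   3  10  15]
top red [262.5 250. ] [259 224   8  53  82]
side tcp [416.38578665  25.22344999] base [542.84527633 192.14552414] cam [0.59209574 0.97972879 0.54094588]
side red/or [300.8 234.7] [298 229   7  13  80]
side green [319.8 233.9] [314 231  13   8  66]
side green [285.6 288.8] [283 287   6   5  20]
side red [300.3 259.5] [285 258  32   4  59]
side red [336.7 263.2] [324 262  26   4  46]
```

View pics/a.png

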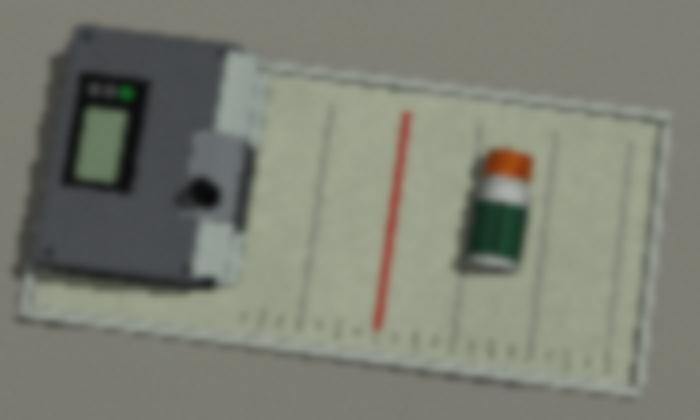

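View pics/b.png

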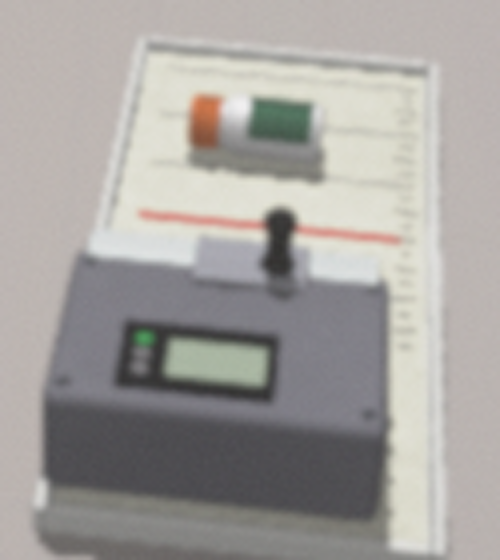

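The crops show the line ends at crop pixels (408,112) and (377,328), the peg head at (207,193) in top and (280,220) in side, and the vial axis running from (511,160) to (494,262).

```bash
python3 - <<'E'
from h import *
T=lambda x,y:(165+x/4-.4,195+y/4-.4); S=lambda x,y:(250+x/4-.4,205+y/4-.4)
a=onplane("top",*T(408,112),.008);b=onplane("top",*T(377,328),.008)
a2=onplane("side",*S(138,213),.008);b2=onplane("side",*S(401,240),.008)
print(a,b,a2,b2,"len",np.linalg.norm(a-b),np.linalg.norm(a2-b2))
print("mid",(a+b)/2,(a2+b2)/2)
for p,q in((a,b),(a2,b2)): print("yaw x",np.arctan2(*(p-q)[[1,0]]))
M=((a+b)/2+(a2+b2)/2)/2; d=(a-b)[:2]/np.linalg.norm((a-b)[:2]); ex=np.r_[d,0]; ey=np.r_[-d[1],d[0],0]
f=lambda P:(np.array([(P-M)@ex,(P-M)@ey,P[2]])*1000).round(1)
pt,e=tri(ray("top",*T(207,191)),ray("side",*S(280,218)));print("peg",pt,e,f(pt),f(onplane("top",*T(207,191),.084)),f(onplane("side",*S(280,218),.084)))
for n,u,v in(("top",291.6,235.5),("side",300.8,234.7),("top",*T(494,260)),("top",289.,251.5),("side",*S(320,127)),("side",319.8,233.9)):
    P=onplane(n,u,v,.022 if n=="top" else .026);print(n,P,f(P))
for n,c in(("flange robotside",(191,173)),):print(f(onplane("top",*T(*c),.059)))
# corners of tray top
for c in((22,318),(640,392),(668,115)):print("corner",f(onplane("top",*T(*c),.013)))
E
```

```text
[0.58620036 0.28724269 0.008     ] [0.47237837 0.29995806 0.008     ] [0.58528779 0.28749653 0.008     ] [0.4696415  0.30021232 0.008     ] len 0.1145300258990234 0.1163432736900462
mid [0.52928937 0.29360037 0.008     ] [0.52746464 0.29385443 0.008     ]
yaw x -0.11125153083722954
yaw x -0.10951426101783429
peg [0.53194122 0.38088508 0.07998076] 0.0008057712415025712 [-6.1 87.  80. ] [-6.2 86.3 84. ] [-6.6 92.3 84. ]
top [0.5576337  0.23392335 0.022     ] [ 35.7 -56.2  22. ]
side [0.55568105 0.23955285 0.026     ] [ 33.1 -50.8  26. ]
top [0.50751894 0.24028254 0.022     ] [-14.8 -55.4  22. ]
top [0.52421337 0.23873276 0.022     ] [  2.  -55.1  22. ]
side [0.502736   0.24167921 0.026     ] [-19.7 -54.6  26. ]
side [0.52042118 0.23485468 0.026     ] [ -1.4 -59.4  26. ]
[ 4.4 99.9 59. ]
corner [-76.  181.8  13. ]
corner [ -70.6 -138.1   13. ]
corner [  74.1 -136.8   13. ]
```

```bash
python3 - <<'E'
from h import *
for n in("top","side"):
    m=camera_model(n);Rm=cv2.Rodrigues(m['rvec'])[0];d=np.load(n+"0.npz")['d']
    v,u=np.mgrid[:420,:560];X=np.stack([u,v,np.ones_like(u)],-1)@np.linalg.inv(m['K']).T*d[...,None]
    W=(X-m['tvec'])@Rm
    W=W[d>0]
    for lo in(.05,.15,.25,.35,.45):
        s=W[(W[:,2]>lo)&(W[:,2]<lo+.1)&(W[:,1]<.2)&(W[:,1]>-.9)&(W[:,0]>.25)&(W[:,0]<1.1)]
        if len(s)>20: print(n,lo,len(s),np.percentile(s,[1,99],axis=0).round(3).tolist())
    s=W[(W[:,2]>.07)&(W[:,1]>.1)&(W[:,1]<.5)&(W[:,0]>.3)&(W[:,0]<.7)];print("near",len(s),s.max(0) if len(s) else 0)
E
```

```text
top 0.05 10140 [[0.474, -0.308, 0.051], [0.884, 0.194, 0.149]]
top 0.15 36294 [[0.487, -0.231, 0.153], [0.883, 0.179, 0.246]]
top 0.25 7987 [[0.633, -0.193, 0.251], [0.884, 0.196, 0.332]]
near 36 [0.5388783  0.3893356  0.08502388]
side 0.05 11536 [[0.491, -0.366, 0.051], [0.882, 0.191, 0.149]]
side 0.15 15723 [[0.492, -0.366, 0.151], [0.882, 0.182, 0.248]]
side 0.25 7131 [[0.603, -0.494, 0.251], [0.883, 0.195, 0.348]]
side 0.35 1330 [[0.88, -0.188, 0.35], [0.888, 0.198, 0.411]]
near 78 [0.53867334 0.39186276 0.0858737 ]
```

```bash
python3 -m creep '0 0 -0.17 30 -22 -60 -1; 0 0 -0.34 60 -45 -120 -1; 0 0 -0.51 100 -75 -170 -1; 0 0 -0.68 150 -112 -190 -1; 0 0 -0.85 190 -160 -190 -1; 0 0 -1.02 230 -205 -190 -1; 0 0 -1.19 270 -255 -190 -1; 0 0 -1.36 310 -305 -190 -1; 0 0 -1.53 350 -355 -190 -1; 0 0 -1.7 390 -405 -190 -1'; python3 -c "
from bench import status; o=status.get_obs();print(o['joints'])"
```

```text
clock: 1.35
tcp_pos: [0.4393, -0.1745, 0.4211]
orientation: [-1.718, -2.63, 0.001]
contact_force: [0.7, -1.5, -0.9]
grip_width: 0.0001
gripper_force: 0.0
[ 0.7578509   0.03712881 -0.52183912  1.70827143  0.01910198  1.40128379
  0.64635072]
```

```bash
python3 -m creep '0 0 -0.17 48 33 0 -1; 0 0 -0.34 96 66 0 -1; 0 0 -0.51 144 100 0 -1; 0 0 -0.68 192 133 0 -1; 0 0 -0.85 240 166 0 -1; 0 0 -1.05 280 194 30 -1; 0 0 -1.05 319 221 80 -1; 0 0 -1.05 319 221 140 -1; 0 0 -1.05 319 221 200 -1;0 0 -1.05 319 221 260 -1' && python3 -m creep '0 0 0 0 0 40 -1; 0 0 0 0 0 70 -1; 0 0 0 0 0 100 -1;0 0 0 0 0 100 -1;0 0 0 0 0 100 -1'; python3 - <<'E'
from h import *
o=status.get_obs();Rm=R.from_rotvec(o['orientation']).as_matrix();print(o['joints'],Rm.round(3).tolist(),o['tcp_pos'],o['contact_force'])
p,d=grab_frame("side");cv2.imwrite("pics/s1.png",cv2.resize(p[150:330,220:420,::-1],None,fx=4,fy=4)[:600])
E
```

```text
clock: 2.6
tcp_pos: [0.515, 0.2037, 0.159]
orientation: [-0.177, -3.136, 0.0]
contact_force: [1.5, -0.8, 0.4]
grip_width: 0.0002
gripper_force: 0.0
clock: 3.22
tcp_pos: [0.5158, 0.2044, 0.0622]
orientation: [0.177, 3.136, 0.001]
contact_force: [0.8, 0.4, 0.4]
grip_width: 0.0001
gripper_force: 0.0
[ 0.06320829  0.61130677 -0.72019676  1.93980066  0.55718207  0.79773568
  0.48818806] [[-0.994, 0.113, 0.001], [0.113, 0.994, 0.0], [-0.001, 0.001, -1.0]] [0.51582967 0.20439498 0.06215719] [0.82679217 0.43436695 0.37497866]
```

View pics/s1.png

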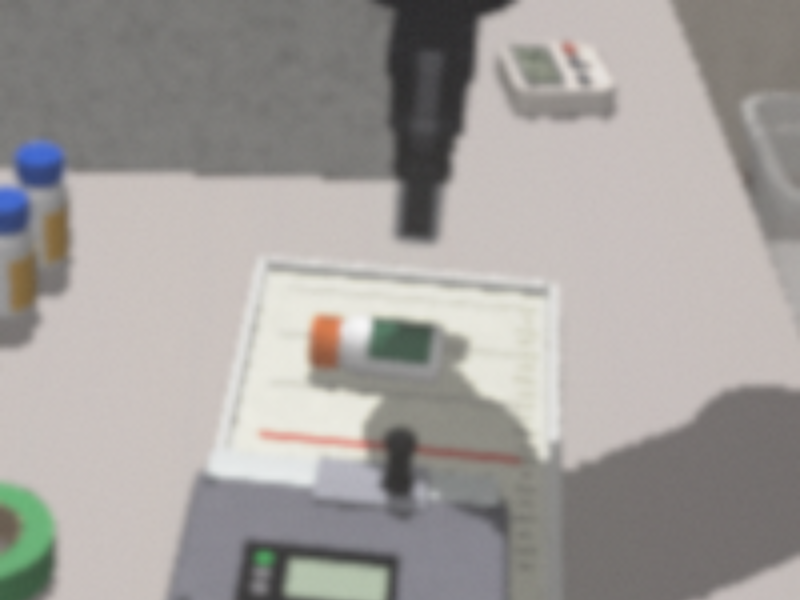

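The view shows the closed fingers at (418,235) above and behind the vial at (375,342), with everything else undisturbed. I'll move over the vial's top and probe downward.

```bash
python3 -m creep '0 0 0 -7 26 10 -1; 0 0 0 -7 26 20 -1; 0 0 0 -7 26 23 -1;0 0 0 -7 26 23 -1' ; python3 -m creep '0 0 0 0 0 1.5 -1;0 0 0 0 0 1.5 -1'; python3 -m creep '0 0 0 0 0 1.5 -1;0 0 0 0 0 1.5 -1'
```

```text
clock: 3.78
tcp_pos: [0.5252, 0.2281, 0.0384]
orientation: [-0.178, -3.136, 0.001]
contact_force: [0.5, -0.2, 0.3]
grip_width: -0.0
gripper_force: 0.0
clock: 4.03
tcp_pos: [0.5254, 0.2287, 0.037]
orientation: [0.178, 3.136, -0.0]
contact_force: [0.1, 1.2, -0.0]
grip_width: 0.0
gripper_force: 0.0
clock: 4.28
tcp_pos: [0.5254, 0.229, 0.0353]
orientation: [0.177, 3.137, -0.0]
contact_force: [0.2, 0.1, 1.0]
grip_width: 0.0001
gripper_force: 0.1
```

```bash
python3 -m creep '0 0 0 0 0 0.5 -1;0 0 0 0 0 0.5 -1'; python3 -m creep '0 0 0 0 0 0.5 -1;0 0 0 0 0 0.5 -1'
```

```text
clock: 4.53
tcp_pos: [0.5255, 0.2292, 0.035]
orientation: [0.177, 3.136, 0.0]
contact_force: [0.3, -0.2, 3.3]
grip_width: -0.0
gripper_force: 1.4
clock: 4.78
tcp_pos: [0.5256, 0.2293, 0.0349]
orientation: [0.177, 3.136, 0.0]
contact_force: [-1.9, -0.3, 6.1]
grip_width: -0.0003
gripper_force: 3.3
```

```bash
python3 -m creep '0 0 0 0 2 0 -1;0 0 0 0 6 0 -1;0 0 0 0 10 0 -1;0 0 0 0 14 0 -1;0 0 0 0 17 0 -1;0 0 0 0 18 0 -1;0 0 0 0 18 0 -1'; python3 - <<'E'
from h import *
for n in("top","side"):
    p,d=grab_frame(n);cv2.imwrite(f"pics/{n}2.png",p[:,:,::-1]);np.save(n+"2.npy",p)
a=cv2.imread('pics/top2.png')[195:300,165:340];b=cv2.imread('pics/side2.png')[205:275,250:375]
cv2.imwrite("pics/c2.png",np.vstack([cv2.resize(a,(600,300),interpolation=2),cv2.resize(b,(540,300),interpolation=2)[:,:].copy() if 0 else cv2.copyMakeBorder(cv2.resize(b,(540,300),interpolation=2),0,0,0,60,0)]))
E
```

```text
clock: 5.65
tcp_pos: [0.5282, 0.2482, 0.0355]
orientation: [0.176, 3.135, 0.003]
contact_force: [-0.1, 0.5, 7.5]
grip_width: -0.0001
gripper_force: 4.2
```

View pics/c2.png

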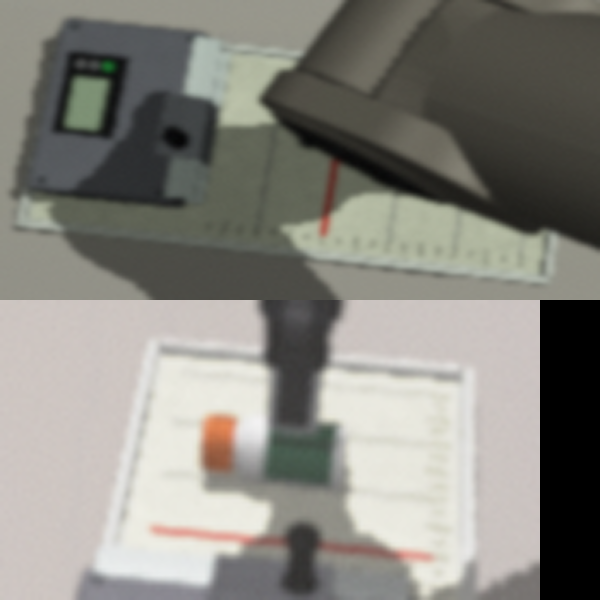

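The top view is blocked by the arm. The side view shows the tip on the barrel and the vial moved forward with more label showing, so it is rolling. I'll continue the stroke.

```bash
cat > cap.py <<'E'
from h import *
M=np.array([.5284,.2937,.008]);a=-.110
def f(P):d=(P-M)[:2];return (np.array([d@[np.cos(a),np.sin(a)],d@[-np.sin(a),np.cos(a)],P[2]])*1000).round(1)
def cap(p):
    sub=p[210:290,260:365]; c,s,pts=max(blobs(sub,(8,120,90),(22,255,255),10),key=lambda b:b[1][4]); x=pts.mean(0)+[260,210]
    g=max(blobs(sub,(35,50,20),(95,255,200),10),key=lambda b:b[1][4]); y=g[2].mean(0)+[260,210]
    return x,s[2:],f(onplane("side",*x,.022)),f(onplane("side",*y,.022))
if __name__=="__main__":
    o=status.get_obs();print("tcp",f(o['tcp_pos']),o['clock'])
    print(cap(np.load("side0.npz")['p'])); print(cap(grab_frame("side")[0]))
E
python3 cap.py;python3 -m creep '0 0 0 0 2 0 -1;0 0 0 0 6 0 -1;0 0 0 0 10 0 -1;0 0 0 0 14 0 -1;0 0 0 0 17 0 -1;0 0 0 0 18 0 -1;0 0 0 0 18 0 -1';python3 cap.py
```

```text
tcp [  4.8 -45.3  35.4] 5.75
(array([300.72727273, 234.74545455]), array([ 6, 11, 55], dtype=int32), array([ 33.5, -56.4,  22. ]), array([ -1.5, -62.8,  22. ]))
(array([300.15517241, 237.79310345]), array([ 6, 11, 58], dtype=int32), array([ 33.6, -46.5,  22. ]), array([ -0.3, -39.9,  22. ]))
clock: 6.68
tcp_pos: [0.5306, 0.2657, 0.0352]
orientation: [0.177, 3.134, 0.003]
contact_force: [1.2, 1.2, 6.7]
grip_width: -0.0001
gripper_force: 2.9
tcp [  5.2 -27.5  35.2] 6.675
(array([300.72727273, 234.74545455]), array([ 6, 11, 55], dtype=int32), array([ 33.5, -56.4,  22. ]), array([ -1.5, -62.8,  22. ]))
(array([299.38461538, 240.23076923]), array([ 6, 12, 65], dtype=int32), array([ 34.3, -38.5,  22. ]), array([ -6.5, -36.2,  22. ]))
```

```bash
python3 -m creep '0 0 0 0 0 -4 -1;0 0 0 0 0 -12 -1;0 0 0 0 -10 -12 -1;0 0 0 0 -20 -12 -1;0 0 0 0 -20 -12 -1;0 0 0 0 -20 -4 -1;0 0 0 0 -20 -1 -1;0 0 0 0 -20 0 -1;0 0 0 0 -20 0 -1;0 0 0 0 -20 0 -1' ;python3 cap.py
```

```text
clock: 7.98
tcp_pos: [0.527, 0.2452, 0.0344]
orientation: [-0.177, -3.137, -0.0]
contact_force: [-0.9, -0.0, 2.6]
grip_width: -0.0001
gripper_force: 1.0
tcp [  3.9 -48.4  34.4] 7.975
(array([300.72727273, 234.74545455]), array([ 6, 11, 55], dtype=int32), array([ 33.5, -56.4,  22. ]), array([ -1.5, -62.8,  22. ]))
(array([299.38095238, 240.28571429]), array([ 6, 12, 63], dtype=int32), array([ 34.3, -38.4,  22. ]), array([ -0.7, -41.4,  22. ]))
```

```bash
python3 -m creep '0 0 0 0 0 0.3 -1;0 0 0 0 3 0.3 -1;0 0 0 0 7 0.2 -1;0 0 0 0 11 0.1 -1;0 0 0 0 15 0 -1;0 0 0 0 19 0 -1;0 0 0 0 23 0 -1;0 0 0 0 26 0 -1;0 0 0 0 28 0 -1;0 0 0 0 28 0 -1' ;python3 cap.py
```

```text
clock: 9.28
tcp_pos: [0.531, 0.2742, 0.0354]
orientation: [0.176, 3.135, 0.003]
contact_force: [-1.5, -0.2, 7.9]
grip_width: -0.0001
gripper_force: 4.2
tcp [  4.7 -19.1  35.4] 9.275
(array([300.72727273, 234.74545455]), array([ 6, 11, 55], dtype=int32), array([ 33.5, -56.4,  22. ]), array([ -1.5, -62.8,  22. ]))
(array([298.46268657, 245.29850746]), array([ 6, 12, 67], dtype=int32), array([ 34.4, -22.7,  22. ]), array([ -0.1, -10.3,  22. ]))
```

```bash
python3 -m creep '0 0 0 0 3 0 -1;0 0 0 0 7 0 -1;0 0 0 0 11 0 -1;0 0 0 0 12 0 -1;0 0 0 0 12 0 -1' >/dev/null;python3 cap.py; python3 -m creep '0 0 0 0 0 -4 -1;0 0 0 0 0 -12 -1;0 0 0 0 -10 -12 -1;0 0 0 0 -18 -12 -1;0 0 0 0 -18 -12 -1;0 0 0 0 -18 -4 -1;0 0 0 0 -18 -1 -1;0 0 0 0 -18 0 -1;0 0 0 0 -18 0 -1;0 0 0 0 -18 0 -1' ;python3 cap.py
```

```text
tcp [ 5.  -7.3 35.2] 9.95
(array([300.72727273, 234.74545455]), array([ 6, 11, 55], dtype=int32), array([ 33.5, -56.4,  22. ]), array([ -1.5, -62.8,  22. ]))
(array([298.28571429, 247.04761905]), array([ 6, 12, 63], dtype=int32), array([ 34.2, -17.3,  22. ]), array([43.5, 95.9, 22. ]))
clock: 11.25
tcp_pos: [0.5294, 0.2676, 0.0347]
orientation: [0.176, 3.137, 0.001]
contact_force: [-2.3, -0.0, 6.4]
grip_width: -0.0003
gripper_force: 3.0
tcp [  3.9 -25.9  34.7] 11.25
(array([300.72727273, 234.74545455]), array([ 6, 11, 55], dtype=int32), array([ 33.5, -56.4,  22. ]), array([ -1.5, -62.8,  22. ]))
(array([298.171875, 247.21875 ]), array([ 7, 12, 64], dtype=int32), array([ 34.4, -16.8,  22. ]), array([43.5, 95.9, 22. ]))
```

```bash
python3 -m creep '0 0 0 0 3 0 -1;0 0 0 0 7 0 -1;0 0 0 0 11 0 -1;0 0 0 0 15 0 -1;0 0 0 0 19 0 -1;0 0 0 0 23 0 -1;0 0 0 0 27 0 -1;0 0 0 0 29 0 -1;0 0 0 0 29 0 -1;0 0 0 0 29 0 -1'; python3 cap.py; python3 -m creep '0 0 0 0 0 -4 -1;0 0 0 0 0 -14 -1;0 0 0 60 0 -60 -1;0 0 0 110 0 -110 -1;0 0 0 110 -60 -110 -1;0 0 0 110 -120 -110 -1;0 0 0 110 -170 -110 -1;0 0 0 110 -170 -110 -1'; python3 - <<'E'
from cap import *
p=grab_frame("side")[0];print(cap(p))
b=p[225:290,260:365,::-1];t=grab_frame("top")[0];np.save("top3.npy",t)
t=t[205:290,165:305,::-1]
cv2.imwrite("pics/c3.png",np.vstack([cv2.resize(t,(500,300),interpolation=2),cv2.resize(b,(500,300),interpolation=2)]))
E
```

```text
clock: 12.55
tcp_pos: [0.5336, 0.2973, 0.0355]
orientation: [0.176, 3.135, 0.003]
contact_force: [-0.6, -0.2, 7.4]
grip_width: 0.0001
gripper_force: 4.0
tcp [ 4.7  4.1 35.5] 12.55
(array([300.72727273, 234.74545455]), array([ 6, 11, 55], dtype=int32), array([ 33.5, -56.4,  22. ]), array([ -1.5, -62.8,  22. ]))
(array([296.79452055, 252.46575342]), array([ 7, 12, 73], dtype=int32), array([35.2, -0.9, 22. ]), array([43.5, 95.9, 22. ]))
clock: 13.6
tcp_pos: [0.4037, 0.1345, 0.1441]
orientation: [-0.187, -3.135, 0.006]
contact_force: [0.8, 0.7, -0.2]
grip_width: 0.0001
gripper_force: 0.0
(array([296.83098592, 252.30985915]), array([ 7, 12, 71], dtype=int32), array([35.2, -1.4, 22. ]), array([43.5, 95.9, 22. ]))
```

View pics/c3.png

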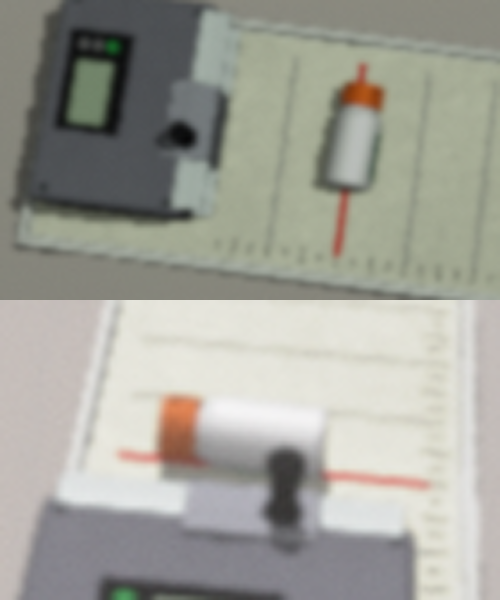

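The vial now sits on the line, with its cap at crop (363,96), its base at (343,185) and the line emerging at both ends. I'll quantify the offset.

```bash
python3 - <<'E'
from cap import *
t=np.load("top3.npy")
T=lambda x,y:(165+x/3.571-.4,205+y/3.529-.4)
s=t[200:300,240:300]
for nm,lo,hi in(("cap",(8,120,80),(22,255,255)),("red",(0,60,90),(7,255,255))):
    for c,st,pts in blobs(s,lo,hi,6):
        q=pts.mean(0)+[240,200]; print(nm,q,st, f(onplane("top",*q,.022 if nm=="cap" else .008)))
g=cv2.cvtColor(t,cv2.COLOR_RGB2GRAY)
for v in range(230,262,3): print(v,g[v,250:275].tolist())
print(f(onplane("top",*T(344,182),.022)),f(onplane("top",*T(353,140),.022)))
for c in((363,66),(338,253)):print("line",f(onplane("top",*T(*c),.008)))
E
```

```text
cap [266.1969697  231.21212121] [21 28 11  8 66] [37.6 -2.6 22. ]
red [260.07692308 267.5       ] [19 58  3 19 26] [-37.5   0.2   8. ]
230 [168, 170, 171, 172, 171, 171, 169, 161, 141, 123, 106, 87, 76, 77, 85, 94, 101, 105, 101, 94, 93, 107, 132, 153, 165]
233 [171, 170, 170, 170, 169, 169, 161, 139, 108, 89, 76, 73, 78, 86, 97, 102, 106, 103, 95, 86, 83, 100, 132, 156, 166]
236 [171, 172, 171, 169, 167, 166, 157, 135, 109, 97, 103, 122, 140, 153, 163, 166, 166, 161, 151, 133, 120, 130, 150, 165, 169]
239 [172, 170, 169, 168, 166, 156, 130, 104, 93, 105, 126, 146, 162, 175, 183, 186, 187, 184, 178, 165, 153, 150, 158, 164, 166]
242 [168, 168, 167, 166, 157, 130, 103, 92, 99, 118, 139, 156, 170, 180, 185, 187, 186, 182, 171, 154, 137, 137, 152, 162, 167]
245 [169, 169, 169, 165, 150, 122, 99, 95, 109, 131, 150, 165, 176, 184, 186, 187, 185, 176, 159, 132, 114, 132, 156, 167, 168]
248 [169, 167, 161, 147, 121, 97, 90, 102, 122, 143, 159, 172, 181, 185, 187, 185, 180, 168, 145, 117, 116, 143, 162, 169, 171]
251 [170, 168, 156, 130, 102, 91, 97, 113, 136, 153, 167, 179, 184, 186, 186, 183, 173, 155, 128, 112, 133, 158, 167, 168, 168]
254 [168, 165, 153, 126, 100, 92, 104, 125, 144, 159, 171, 180, 185, 186, 184, 177, 164, 142, 115, 114, 141, 160, 166, 168, 170]
257 [169, 161, 141, 116, 100, 93, 90, 87, 90, 94, 99, 106, 114, 123, 129, 133, 133, 127, 128, 144, 160, 167, 169, 168, 168]
260 [171, 170, 169, 168, 167, 167, 163, 160, 156, 148, 123, 104, 119, 139, 150, 155, 159, 162, 166, 167, 167, 168, 168, 171, 172]
[-15.3   1.   22. ] [ 9.7 -0.7 22. ]
line [56.6  0.4  8. ]
line [-55.6  -0.7   8. ]
```

```bash
python3 - <<'E'
from cap import *
t=np.load("top3.npy");g=cv2.cvtColor(t,cv2.COLOR_RGB2GRAY).astype(float)
# right (unshadowed) barrel edge: half level between label dark minimum and tray, per row
L=[]
for v in range(240,256):
    row=g[v,262:276]; i=int(np.argmin(row)); lo=row[i]; th=(lo+168)/2
    j=i+int(np.argmax(row[i:]>th)); u=262+j-1+(th-row[j-1])/(row[j]-row[j-1]); L.append((u,v))
P=np.array([f(onplane("top",u,v,.022)) for u,v in L]); k=np.polyfit(P[:,0],P[:,1],1); print("edge slope deg",np.degrees(k[0]),"edge y at x=4",np.polyval(k,4),P[:,0].min(),P[:,0].max(),"axis y~",np.polyval(k,4)+14)
R2=[]
h=t.astype(float)
for rng in(range(224,228),range(259,276)):
    for v in rng:
        w=np.clip(h[v,250:275,0]-h[v,250:275,1]-25,0,None)
        if w.sum()>10:R2.append(f(onplane("top",(w*np.arange(250,275)).sum()/w.sum(),v,.008)))
R2=np.array(R2);k=np.polyfit(R2[:,0],R2[:,1],1);print("line deg",np.degrees(k[0]),"y at 4",np.polyval(k,4))
E
```

```text
edge slope deg -1.8187209787460745 edge y at x=4 -17.093753971943457 -10.5 21.0 axis y~ -3.093753971943457
line deg 0.2904568208622118 y at 4 0.46759550694684343
```

```bash
python3 -m creep '0 0 0 -50 60 0 -1;0 0 0 -100 120 10 -1;0 0 0 -110 162 50 -1;0 0 0 -110 162 90 -1;0 0 0 -110 162 100 -1;0 0 0 -110 162 105 -1;0 0 0 -110 162 107 -1;0 0 0 -110 162 109 -1;0 0 0 -110 162 109.5 -1;0 0 0 -110 162 109.5 -1'; python3 cap.py; python3 -m creep '0 0 0 0 0 0.3 -1;0 0 0 0 1.5 0.3 -1;0 0 0 0 3 0.3 -1;0 0 0 0 4.5 0.3 -1;0 0 0 0 4.5 0.3 -1;0 0 0 0 4.5 0.3 -1'; python3 cap.py
```

```text
clock: 14.95
tcp_pos: [0.5325, 0.2877, 0.0356]
orientation: [0.178, 3.135, 0.001]
contact_force: [0.0, -0.2, 3.1]
grip_width: -0.0002
gripper_force: 1.3
tcp [ 4.8 -5.6 35.6] 14.95
(array([300.72727273, 234.74545455]), array([ 6, 11, 55], dtype=int32), array([ 33.5, -56.4,  22. ]), array([ -1.5, -62.8,  22. ]))
(array([296.83333333, 252.38888889]), array([ 7, 12, 72], dtype=int32), array([35.2, -1.1, 22. ]), array([43.5, 95.9, 22. ]))
clock: 15.75
tcp_pos: [0.5333, 0.293, 0.0355]
orientation: [0.177, 3.135, 0.002]
contact_force: [1.4, 0.4, 5.9]
grip_width: 0.0002
gripper_force: 2.9
tcp [ 5.  -0.2 35.5] 15.75
(array([300.72727273, 234.74545455]), array([ 6, 11, 55], dtype=int32), array([ 33.5, -56.4,  22. ]), array([ -1.5, -62.8,  22. ]))
(array([296.73972603, 252.79452055]), array([ 7, 13, 73], dtype=int32), array([35.2,  0.1, 22. ]), array([43.5, 95.9, 22. ]))
```

```bash
python3 -m creep '0 0 0 0 0 -4 -1;0 0 0 0 0 -14 -1;0 0 0 60 0 -60 -1;0 0 0 110 0 -110 -1;0 0 0 110 -60 -110 -1;0 0 0 110 -120 -110 -1;0 0 0 110 -170 -110 -1;0 0 0 110 -170 -110 -1' >/dev/null; python3 - <<'E'
from cap import *
p=grab_frame("side")[0];print(cap(p)[2])
ts=[grab_frame("top")[0].astype(float) for _ in range(3)];t=np.mean(ts,0)
g=t.mean(2)
def edge(g,lo_u,hi_u):
    L=[]
    for v in range(240,256):
        row=g[v,262:278]; i=int(np.argmin(row[:13])); th=(row[i]+165)/2
        j=i+int(np.argmax(row[i:]>th)); L.append((262+j-1+(th-row[j-1])/(row[j]-row[j-1]),v))
    P=np.array([f(onplane("top",u,v,.022)) for u,v in L]); return np.polyfit(P[:,0],P[:,1],1)
k=edge(g,0,0);k0=edge(np.load("top3.npy").astype(float).mean(2),0,0)
for q in(k0,k):print(np.degrees(q[0]),np.polyval(q,4)+14)
c=max(blobs(t[200:300,240:300].astype(np.uint8),(8,120,80),(22,255,255),6),key=lambda b:b[1][4])[2].mean(0)+[240,200];print("cap",f(onplane("top",*c,.022)))
s=t[205:290,165:305,::-1].astype(np.uint8);b=p[225:290,260:365,::-1]
cv2.imwrite("pics/c4.png",np.vstack([cv2.resize(s[10:60,60:120],(600,500)[0:2],interpolation=cv2.INTER_CUBIC)]))
E
```

```text
[35.4 -0.3 22. ]
-2.1818233754502203 -3.260791998091687
-1.5703709465939233 0.12714870941548995
cap [37.6  0.3 22. ]
```

View pics/c4.png

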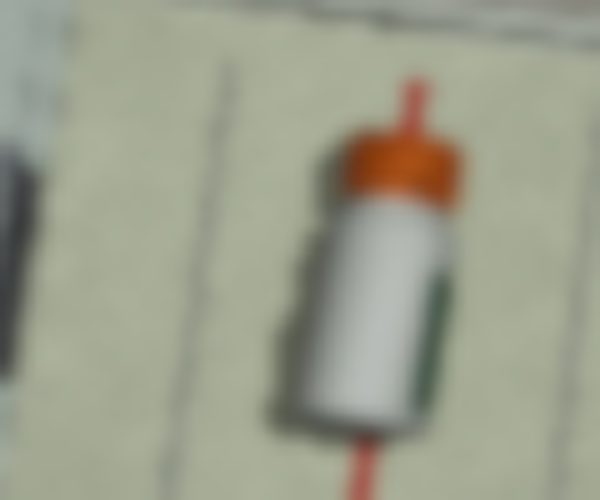

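The vial is centred on the line, which emerges mid-cap at (415,105) and mid-base at (365,465), and is parallel to it within about 2°. The fingers are off, so I'll do the peg next.

```bash
python3 -m creep '0 0 0 -10 55 0 -1;0 0 0 -20 110 0 -1;0 0 0 -40 170 0 -1;0 0 0 -60 220 0 -1;0 0 0 -60 258 10 -1;0 0 0 -60 258 40 -1;0 0 0 -60 258 65 -1;0 0 0 -60 258 75 -1;0 0 0 -60 258 75 -1;0 0 0 -60 258 75 -1'; python3 - <<'E'
from cap import *
print(f(status.get_obs()['tcp_pos']))
p=grab_frame("side")[0];cv2.imwrite("pics/s5.png",cv2.resize(p[200:330,240:380,::-1],None,fx=4,fy=4,interpolation=2))
E
```

```text
clock: 18.25
tcp_pos: [0.493, 0.3861, 0.0706]
orientation: [0.177, 3.136, 0.002]
contact_force: [-0.6, -0.5, 0.5]
grip_width: -0.0001
gripper_force: 0.0
[-45.3  88.   70.6]
```

View pics/s5.png

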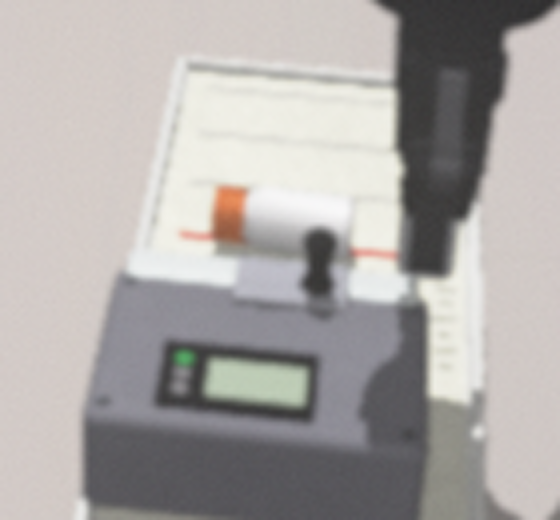

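The fingertip at (430,270) is level with the peg at (320,265), on the robot side. I'll push.

```bash
python3 -m creep '0 0 0 -8 0 0 -1;0 0 0 -16 0 0 -1;0 0 0 -21 0 0 -1;0 0 0 -27 0 0 -1;0 0 0 -33 0 0 -1;0 0 0 -39 0 0 -1;0 0 0 -45 0 0 -1;0 0 0 -51 0 0 -1;0 0 0 -56 0 0 -1;0 0 0 -60 0 0 -1'; python3 -m creep '0 0 0 -2 0 0 -1;0 0 0 -4 0 0 -1;0 0 0 -4 0 0 -1'; python3 -m creep '0 0 0 -1.5 0 0 -1;0 0 0 -3 0 0 -1;0 0 0 -3 0 0 -1'; python3 cap.py
```

```text
clock: 19.55
tcp_pos: [0.5526, 0.3785, 0.0695]
orientation: [0.177, 3.137, 0.0]
contact_force: [-0.7, 0.5, -0.3]
grip_width: 0.0001
gripper_force: 0.6
clock: 19.92
tcp_pos: [0.5552, 0.3783, 0.0694]
orientation: [-0.176, -3.135, 0.001]
contact_force: [-4.2, 0.1, 0.9]
grip_width: 0.0
gripper_force: 2.3
clock: 20.3
tcp_pos: [0.5556, 0.3784, 0.0694]
orientation: [-0.173, -3.132, 0.002]
contact_force: [-11.7, -2.0, 5.1]
grip_width: 0.0003
gripper_force: 5.5
tcp [17.8 87.2 69.4] 20.3
(array([300.72727273, 234.74545455]), array([ 6, 11, 55], dtype=int32), array([ 33.5, -56.4,  22. ]), array([ -1.5, -62.8,  22. ]))
(array([295.5, 251. ]), array([ 4,  7, 24], dtype=int32), array([37.9, -4.8, 22. ]), array([43.5, 95.9, 22. ]))
```

The force rises hard at the stop (12 N with no more travel). I'll back off and check.

```bash
python3 -m creep '0 0 0 5 0 0 -1;0 0 0 20 0 0 -1;0 0 0 40 0 -30 -1;0 0 0 80 0 -80 -1;0 0 0 110 -50 -110 -1;0 0 0 120 -110 -130 -1;0 0 0 120 -170 -130 -1;0 0 0 120 -230 -130 -1;0 0 0 120 -250 -130 -1;0 0 0 120 -250 -130 -1'; python3 - <<'E'
from cap import *
p=grab_frame("side")[0];t=grab_frame("top")[0];print(cap(p)[2])
for n,q in(("side",p),("top",t)):
    sub=q[225:285,280:340] if n=="side" else q[205:290,195:235]; o=np.array([280,225] if n=="side" else [195,205])
    for c,s,_ in blobs(sub,(0,0,0),(180,255,50),12):print(n,c+o,s,f(onplane(n,*(c+o),.082)))
c=max(blobs(t[200:300,240:300],(8,120,80),(22,255,255),6),key=lambda b:b[1][4])[2].mean(0)+[240,200];print("cap",f(onplane("top",*c,.022)))
cv2.imwrite("pics/c6.png",np.vstack([cv2.resize(t[195:300,165:340,::-1],(500,300),interpolation=2),cv2.resize(p[205:345,230:400,::-1],(500,300),interpolation=2)]))
E
```

```text
clock: 21.6
tcp_pos: [0.4118, 0.1407, 0.1995]
orientation: [0.183, 3.135, -0.003]
contact_force: [-0.2, -0.5, 1.3]
grip_width: 0.0004
gripper_force: 0.0
[35.4 -5.2 22. ]
top [197.7 226.8] [  0   9   7  29 121] [ 19.4 127.7  82. ]
top [218.3 223.2] [20 15  8  7 41] [31.7 89.1 82. ]
cap [37.6  0.3 22. ]
```

View pics/c6.png

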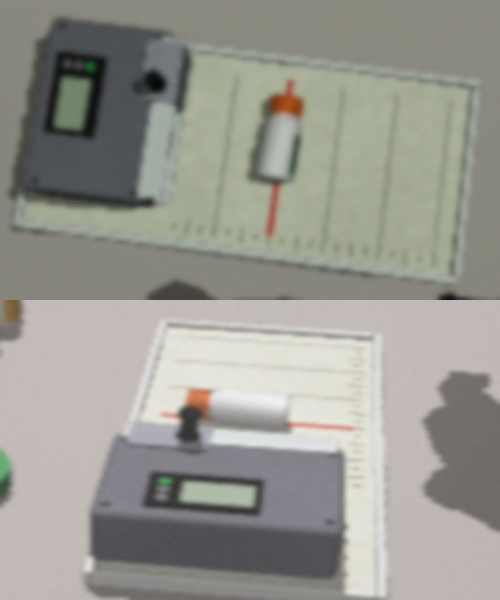

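The shutter flange has moved to the far side, with the peg at crop (155,80), and the vial is still on the line. I'll check the peg's travel against 44 mm using both views.

```bash
python3 - <<'E'
from cap import *
t1=grab_frame("top")[0];s1=grab_frame("side")[0]
t0=np.load("top0.npz")['p'];s0=np.load("side0.npz")['p']
def dark(p,x0,x1,y0,y1,th):
    g=cv2.cvtColor(p,cv2.COLOR_RGB2GRAY)[y0:y1,x0:x1].astype(float); w=np.clip(th-g,0,None); v,u=np.mgrid[y0:y1,x0:x1]
    return (w*u).sum()/w.sum(),(w*v).sum()/w.sum()
a0=dark(t0,211,222,237,249,50);a1=dark(t1,214,226,217,229,50)
b0=dark(s0,312,328,254,264,60);b1=dark(s1,286,303,249,260,60)
for a,b in((a0,b0),(a1,b1)):
    P,e=tri(ray("top",*a),ray("side",*b));print(a,b,f(P),e, f(onplane("top",*a,.08)),f(onplane("side",*b,.08)))
d=[np.load("top0.npz")['d'],grab_frame("top")[1]]
m=camera_model("top");Rm=cv2.Rodrigues(m['rvec'])[0]
for D in d:
    v,u=np.mgrid[200:290,165:340];X=np.stack([u,v,np.ones_like(u)],-1)@np.linalg.inv(m['K']).T*D[200:290,165:340][...,None];W=((X-m['tvec'])@Rm).reshape(-1,3)
    s=W[(W[:,2]>.072)&(W[:,2]<.1)];print("depth peg",len(s),f(np.median(s,0)),f(s.mean(0)))
E
```

```text
(np.float64(215.21537001897534), np.float64(242.93168880455408)) (np.float64(319.5744680851064), np.float64(261.6595744680851)) [-6.7 89.5 76.9] 5.21502850546091e-05 [-7.1 89.  80. ] [-6.8 93.5 80. ]
(np.float64(218.57354497354498), np.float64(223.36613756613755)) (np.float64(293.85714285714283), np.float64(259.0)) [32.7 89.4 76.7] 0.000756351364814555 [31.8 88.8 80. ] [32.7 93.5 80. ]
depth peg 35 [-5.6 90.1 82.5] [-5.9 90.3 82.2]
depth peg 35 [33.5 90.  81.8] [33.4 90.3 81.7]
```

Both views and depth agree the peg travelled about 39 mm, not 44. I'll push again, lower on the peg and harder, to make sure it is at its stop.

```bash
python3 -m creep '0 0 0 -10 60 0 -1;0 0 0 -20 120 0 -1;0 0 0 -40 180 0 -1;0 0 0 -70 230 10 -1;0 0 0 -88 252 50 -1;0 0 0 -88 252 90 -1;0 0 0 -88 252 120 -1;0 0 0 -88 252 134 -1;0 0 0 -88 252 134 -1;0 0 0 -88 252 134 -1' ; python3 -m creep '0 0 0 -8 0 0 -1;0 0 0 -16 0 0 -1;0 0 0 -22 0 0 -1;0 0 0 -26 0 0 -1;0 0 0 -28 0 0 -1;0 0 0 -28 0 0 -1'; python3 cap.py|head -1;  python3 -m creep '0 0 0 -2 0 0 -1;0 0 0 -4 0 0 -1;0 0 0 -4 0 0 -1'; python3 cap.py|head -1
```

```text
clock: 23.1
tcp_pos: [0.5282, 0.3843, 0.0669]
orientation: [0.177, 3.135, 0.003]
contact_force: [0.8, 1.0, 0.6]
grip_width: -0.0001
gripper_force: 0.0
clock: 23.85
tcp_pos: [0.5551, 0.3801, 0.0654]
orientation: [-0.177, -3.136, 0.0]
contact_force: [0.2, -0.1, -0.4]
grip_width: 0.0001
gripper_force: 0.4
tcp [17.  88.9 65.4] 23.85
clock: 24.28
tcp_pos: [0.5557, 0.3802, 0.0652]
orientation: [-0.173, -3.132, 0.003]
contact_force: [-9.6, -1.9, 5.4]
grip_width: 0.0002
gripper_force: 4.9
tcp [17.6 89.  65.2] 24.275
```

```bash
python3 -m creep '0 0 0 -2 0 0 -1;0 0 0 -4 0 0 -1;0 0 0 -4 0 0 -1'; python3 cap.py|head -1; python3 -m creep '0 0 0 -2 0 0 -1;0 0 0 -3 0 0 -1;0 0 0 -3 0 0 -1'; python3 - <<'E'
from cap import *
o=status.get_obs();print(f(o['tcp_pos']),o['contact_force'],o['moment'],o['joints'])
p=grab_frame("side")[0];cv2.imwrite("pics/s7.png",cv2.resize(p[180:330,230:380,::-1],None,fx=4,fy=4,interpolation=2))
E
```

```text
clock: 24.7
tcp_pos: [0.5561, 0.3803, 0.0651]
orientation: [-0.17, -3.127, 0.005]
contact_force: [-18.6, -3.3, 10.3]
grip_width: -0.0001
gripper_force: 9.2
tcp [18.1 89.2 65.1] 24.7
clock: 25.12
tcp_pos: [0.5564, 0.3804, 0.0651]
orientation: [-0.167, -3.123, 0.007]
contact_force: [-25.0, -4.8, 12.4]
grip_width: -0.0002
gripper_force: 12.5
[18.3 89.2 65.1] [-25.04794921  -4.80809048  12.41964526] [-0.97932373  5.12957528 -0.03320205] [-0.19459764  0.78310207 -0.74464372  1.62845511  0.60075024  0.98712131
  0.32290602]
```

View pics/s7.png

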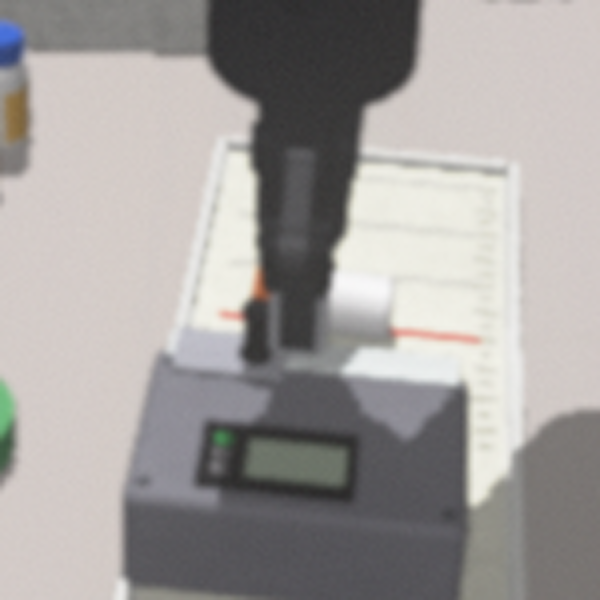

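The picture shows the flange flush with the detector's far end at (180,335), and 25 N moves it no further. It is at its stop, so I'll withdraw, verify and hand in.

```bash
python3 -m creep '0 0 0 6 0 0 -1;0 0 0 14 0 0 -1;0 0 0 30 0 0 -1;0 0 0 50 0 -30 -1;0 0 0 90 0 -80 -1;0 0 0 120 -50 -110 -1;0 0 0 130 -110 -130 -1;0 0 0 130 -170 -130 -1;0 0 0 130 -230 -130 -1;0 0 0 130 -230 -130 -1'; python3 - <<'E'
from cap import *
t=grab_frame("top")[0]
c=max(blobs(t[200:300,240:300],(8,120,80),(22,255,255),6),key=lambda b:b[1][4])[2].mean(0)+[240,200];print("cap",f(onplane("top",*c,.022)))
g=cv2.cvtColor(t,cv2.COLOR_RGB2GRAY)[214:230,212:228].astype(float);w=np.clip(50-g,0,None);v,u=np.mgrid[214:230,212:228]
print("peg",f(onplane("top",(w*u).sum()/w.sum(),(w*v).sum()/w.sum(),.08)))
t0=np.load("top0.npz")['p']
for q in(t0,t):print([b[0]+[310,150] for b in blobs(q[150:185,310:350],(105,120,60),(130,255,255),10)])
E
```

```text
clock: 26.42
tcp_pos: [0.4111, 0.1588, 0.1949]
orientation: [0.192, 3.135, -0.008]
contact_force: [-0.2, 0.6, -0.1]
grip_width: 0.0001
gripper_force: 0.0
cap [37.7  0.3 22. ]
peg [31.7 88.9 80. ]
[array([319.3, 160.6]), array([341.1, 166.4])]
[array([319.3, 160.7]), array([341.1, 166.5])]
```

```bash
python3 -c "
from bench import r; print(r.hand_in())"
```

```text
the job is handed in; nothing more can be done
None
```

The job is handed in at about 26 s: the vial was rolled onto the red line and lies at rest, within about 2 mm and 2° of it, and the shutter was then pushed to its hard stop. The peg's measured travel was about 39 mm rather than the stated 44 mm, but 25 N moved it no further and its flange sits flush with the detector's far end; the spare vials did not move.

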